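# Bolt a lock cylinder into the repinning fixture

## Task

Lock the brass cylinder into the repinning fixture: with the fingertips push the red bolt knob along its slot to the far end, so that the bolt crosses over the cylinder into its keep, then push the knob over sideways into the slot's short leg until it lies fully down, without forcing or squeezing it. Leave the cylinder in its cradle, leave the loose things on the bench where they are, and let go of the knob.

Things in the scene. Friction and masses are not known exactly. Their poses are not given: they have to be found in the camera images.
- fixture: Repinning fixture, fixed to the bench: grey base plate 8 mm thick, x -55..55, y -125..90 mm about the origin, which is at bench level (z up). On it an blue slide housing, open along the top (x -18.5..18.5, y -115..-5, top 49 mm above the bench). A 14 mm steel bolt runs in it along y, its axis at x = 0, 35 mm above the bench; the red knob stands on the bolt.
- slot_corner (a point): Corner of the housing's L-shaped slot, fixed on the fixture at x 0, y -25, height 49 mm; axes as the fixture's. The long leg comes along +y (knob travel y -95 to -25 mm) and ends here. The short leg is a gap in the -x cheek (fixture y -34.5..-17 mm), where the knob can swing over to -x.
- bolt (a joint): Travel of the bolt along the fixture's +y, m: 0 withdrawn, 0.070 fully home at the end stop. Friction about 3 N, it stays where it is left. The knob stands at fixture x = 0, y = -0.095 + this value.
- bolt_knob (a joint): Swing of the knob about the bolt's axis, rad: 0 upright, growing as it tips towards the fixture's -x; 1.35 fully down in the short leg (stop). In the long leg the cheek lets it tip by only about 0.15; it is free to swing from bolt travel of about 0.066 on. Friction moment 0.06 N m (1.5 N at the knob); it stays where it is left.
- knob_centre (a point): Centre of the red plastic knob, 40 mm from the bolt's axis. The knob is round, 25 mm in diameter and 29 mm long (from 25 to 54 mm from the bolt's axis); below it an 11 mm steel stem. Upright, the knob's centre is 75 mm and its top 89 mm above the bench.
- cylinder_centre (a point): Centre of the loose brass lock cylinder (68 x 32 x 17 mm) that lies in the fixture's cradle, its length along the fixture's x; to be left there. The bolt passes 3 mm above it.
- cradle_centre (a point): Point fixed on the fixture: where the cylinder's centre belongs (fixture x 0, y 28 mm), in a black cradle with walls 20 mm above the bench. Beyond it stands the aluminium keep (y 58..78 mm, 50 mm high) that receives the bolt.
- padlock: brass padlock, shut, 63 x 42 x 19 mm, lying on the bench; bystander, origin at its underside.
- spare_cylinder: second brass lock cylinder, 32 x 68 x 17 mm, lying on the bench outside the fixture; bystander, origin at its underside.
- mortice_key: brass mortice key, 84 x 31 x 11 mm, lying on the bench; bystander, origin at its underside.
- tape: roll of cream tape, 98 mm across, 25 mm high; bystander, origin at its underside.
- screwdriver: screwdriver with a red handle, 178 mm long, lying on the bench; bystander, origin at its underside.
There are look-alikes about, which are no part of the job. What is shaped like the part that bears cylinder_centre but orange is not meant.

How it is judged:
On the way, in this order (a step that is already met when the one before it is completed fails the run):
1. the bolt is pushed along the slot to its far end, the knob still upright (value of joint bolt above 0.063 m and value of joint bolt_knob below 0.5 rad).
2. the knob is swung over and lies fully down in the short leg (value of joint bolt above 0.063 m and value of joint bolt_knob above 1.2 rad), for 0.2 s.
At the end, for the whole second after the job is handed in: The bolt is home in its keep (travel over 63 of 70 mm), the knob lies down in the short leg (over 1.2 of 1.35 rad) at rest and released, and the cylinder lies in its cradle within 10 mm of its place (all of step 2 and velocity of joint bolt_knob between -0.05 and 0.05 rad/s and distance between cylinder_centre and cradle_centre below 0.01 m and contact force between the arm and bolt below 0.2 N); the robot touches nothing.
It fails at once if the cylinder is lifted or dragged out of its cradle (distance between cylinder_centre and cradle_centre above 0.015 m).
It fails at once if the bolt is forced or the knob is squeezed hard (over 40 N on it) (contact force between the arm and bolt above 40 N).
It fails at once if a loose thing on the bench is lifted or moved by more than 30 mm (distance of any of padlock, spare_cylinder, mortice_key, tape, screwdriver from where it was at the start of the episode above 0.03 m).
It also fails if it takes over 40 s, if anything falls off the work surface, if the arm or the gripper's body presses on something with over 40 N, if the wrist force passes 120 N, or if a joint passes its speed limit or range.

## Robot

A 6-joint arm with a two-finger parallel gripper is mounted at the origin on a cart in front of the work surface, level with it; the furniture and walls round the work are solid. World frame = base frame: x ahead of the robot, y to its left, z up, the work surface at z = 0. Lengths are in m, angles in rad, forces in N, time in s.
With the tool pointing down it reaches from about 0.375 to 0.9 m from the base axis. Payload 3.1 kg.
Tool frame: the origin (TCP) lies midway between the tips of the shut fingers; the grasp point (between the pads) lies 19 mm behind it (manip.hold_point_z is the distance from the TCP to the grasp point, in m); x points along the fingers, y is the direction in which the jaws open and shut, and the axes are right-handed (so a half turn about x gives the same grasp; the last joint's range is limited). The gripper opens to 85 mm and grips with 20 to 120 N. Pads are 22 mm wide; open, the fingers measure 114 mm over their backs; the gripper's body (76 mm by 85 mm) begins 54 mm behind the grasp point. The pads swing forward as they close: fully open they stand 13 mm farther back than shut.
Start: joints at [-1.353, 0.527, 1.433, -0, 1.181, -0.178], TCP at [0.241, -0.577, 0.231] pointing down, gripper open.
Joint ranges: [-3.08, 3.08], [-0.75, 2.2], [0.22, 2.44], [-1.43, 4.57], [0, 2.65], [-2.85, 2.85]. Speed limits (rad/s): [2.79, 2.79, 3.14, 3.14, 3.14, 3.14].

## Interface

Orientations are given as a unit quaternion [x, y, z, w].
In Python, from station import manip, snapshot gives the robot as it stands.
- The arm moves only by the tool play_rows, never from a script. Its argument "series" is a list of rows, each a list of 4 numbers: the shift along the tool's x, y, z in m, then the turn about the tool's x in degrees. In form: [[tx, ty, tz, spin], ...]. A call has 1 to 20 rows; each row is the pose to reach, as a shift and turn from the pose measured when the call began, along the tool's axes at that moment; what a row does not reach only later rows make up. A row lasts 1/10 s, in which the tool goes at most 50 mm and 8.59 degrees, less where a joint would pass 70% of its speed; a pose out of reach is approached as far as the arm can. A call with a gripper value outside its range is refused whole. "claw" is the opening in per cent of the stroke, from 0 (shut) to 100 (fully open), set as the call begins (left out, the last holds). The fingers move at their own pace and stop on an object; "force" is the grip in N (left out, the last holds). Time passes only in rows, so rows that repeat a pose let the fingers close. It gives the time, the measured TCP pose, the force and the opening at its end, in the units of the state.
- manip.sense(): the state, without advancing time (a new reading comes with each control period).
- snapshot(name): name is "scene" or "top" or "wrist"; returns a dict with "image" (420x560x3 uint8, blue, green, red), "depth" (420x560 float32, m along the optical axis (not along the pixel's ray), 0 where there is no reading), "fov_y" (degrees; the focal length in pixels is half the picture's height over the tangent of half this angle, whatever the lens; pixels are square), "cx", "cy" (the principal point, pixels), "dist" ([k1, k2, p1, p2, k3] as OpenCV has them; the pictures are not rectified), "R" (3x3) and "t" (3): a world point X has camera coordinates R X + t. Camera axes: x right, y down, z forward; pixel columns grow to the right and rows downward; lengths in m; the calibration is good to about 2 mm. A picture is of the moment at which its call begins.
- manip.sign_off(): hands the job in, once; it reports no verdict.
The state is a dict: "t": time; "q": joint angles; "qd": joint speeds; "tau": joint torques, N m; "tcp_pos": TCP position; "tool_rot": TCP orientation; "force": force on the tool from outside, world axes, zero at the start; "ft_torque": the same for the moment, N m; "finger_gap": opening from 0.0 (shut) to 1.0 (fully open).
Only numpy, scipy, OpenCV 4.12 (cv2) and the standard library are available. Lean on these libraries where they do the work, as an engineer would, in place of code of your own. Each camera call takes 0.05 s, during which the arm holds its last target.

## Working session

There is one attempt and no reset: what is moved stays moved. The work goes in short steps, Python scripts to look and compute and a tool call to move; the robot and the scene stay as the last step left them, time stands still between calls to the robot, and variables do not carry over. Pictures are saved under pics/ and viewed, and the job is handed in when it is done.

Besides the shell and the picture viewer there is one more tool, called as a command line: name --pt "numbers of a row" for each row, then --argument value for the rest. play_rows: Moves the arm, as the interface text tells. Its arguments: {"type":"object","properties":{"series":{"type":"array","items":{"type":"array","items":{"type":"number"}}},"claw":{"type":"number"},"force":{"type":"number"}},"required":["series"]}

```bash
mkdir -p pics; ls; cat > h.py <<'E'
import numpy as np,cv2,pickle
def K(s):
    f=s["image"].shape[0]/2/np.tan(np.radians(s["fov_y"])/2)
    return np.array([[f,0,s["cx"]],[0,f,s["cy"]],[0,0,1.]])
def ray(s,uv):
    p=cv2.undistortPoints(np.array(uv,float).reshape(-1,1,2),K(s),np.array(s["dist"],float)).reshape(-1,2)
    R=np.array(s["R"]);t=np.array(s["t"])
    d=np.c_[p,np.ones(len(p))]@R
    return -R.T@t,d
def onz(s,uv,z):
    o,d=ray(s,uv); return o+d*((z-o[2])/d[:,2])[:,None]
def dep(s,uv):
    o,d=ray(s,uv); uv=np.array(uv).reshape(-1,2).astype(int)
    return o+d*s["depth"][uv[:,1],uv[:,0]][:,None]
def proj(s,X):
    rv,_=cv2.Rodrigues(np.array(s["R"])); return cv2.projectPoints(np.array(X,float).reshape(-1,1,3),rv,np.array(s["t"],float),K(s),np.array(s["dist"],float))[0].reshape(-1,2)
E
python3 - <<'E'
from station import manip,snapshot
import cv2,pickle
for n in("scene","top","wrist"):
    s=snapshot(n);pickle.dump(s,open(n+".pkl","wb"));cv2.imwrite(f"pics/{n}0.png",s["image"]);print(n,s["fov_y"],s["dist"],s["R"],s["t"])
print(manip.sense())
E
```

```text
pics
scene 42.066866640177395 [-0.17724312  0.          0.          0.          0.        ] [[ 0.90625084  0.42273635  0.00184488]
 [ 0.37867235 -0.80983213 -0.44808389]
 [-0.1879273   0.406775   -0.89398961]] [-0.51548405 -0.12104604  1.38363328]
top 45.57250945930485 [-0.01060098  0.          0.          0.          0.        ] [[-0.01234898 -0.99972705  0.01983254]
 [-0.99150146  0.00967369 -0.12973543]
 [ 0.12950816 -0.02126609 -0.99135029]] [0.0670455  0.54706822 0.98951142]
wrist 64.31277066005332 [-0.05652469  0.          0.          0.          0.        ] [[ 0.3848921  -0.92295876 -0.00228205]
 [-0.87456778 -0.36549998  0.31865493]
 [-0.29493945 -0.12065196 -0.94786804]] [-0.62430084 -0.04093559  0.38065577]
{'t': 0.15, 'q': array([-1.35348982e+00,  5.28251120e-01,  1.43366414e+00, -1.77107380e-05,
        1.18142515e+00, -1.78462016e-01]), 'qd': array([-0.00076234, -0.00390717, -0.00189731,  0.00106437, -0.00057618,
       -0.00085073]), 'tau': array([ 7.26483395e-04, -4.42744303e+01, -1.78276402e+01, -2.32950060e-04,
        5.62805071e-03, -2.79237054e-05]), 'tcp_pos': array([ 0.24086457, -0.57608794,  0.23054149]), 'tool_rot': array([-0.69328887, -0.13963386,  0.69332445, -0.13839847]), 'force': array([-0.71089516, -0.19251507, -0.05518865]), 'ft_torque': array([ 0.00712087, -0.00782194, -0.00797127]), 'finger_gap': 0.9986393238922113}
```

View pics/scene0.png

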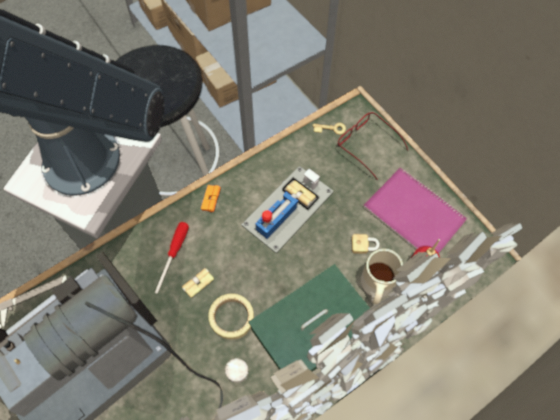

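View pics/top0.png

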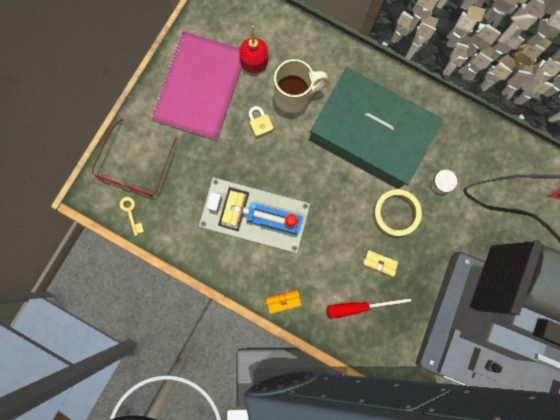

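View pics/wrist0.png

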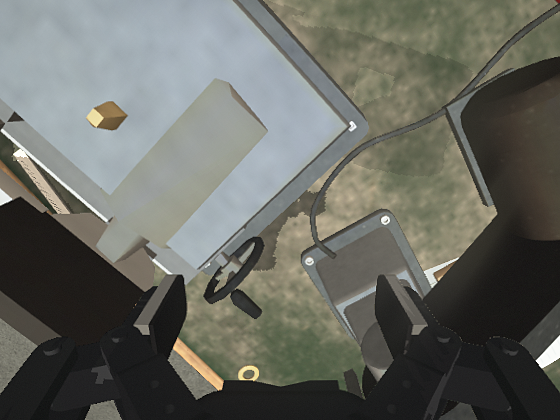

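The top view shows the fixture's grey plate around (255,215), with the red knob at (291,220), the keep at (213,202) and the cradled cylinder at (234,210). Things that could be taken for the targets:
- **Red:** apple (253,54), screwdriver handle (348,309), knob (291,220). I choose the knob, since it stands on the blue housing.
- **Cylinders:** orange (285,301), spare (380,263), cradled (234,210). I choose the cradled one.

Next I measure these and check a close crop.

```bash
cat > m.py <<'E'
from h import *
s=pickle.load(open("top.pkl","rb"));im=s["image"]
c=im[165:265,185:325];cv2.imwrite("pics/crop0.png",cv2.resize(c,None,fx=5,fy=5,interpolation=cv2.INTER_CUBIC))
hsv=cv2.cvtColor(im,cv2.COLOR_BGR2HSV)
roi=np.zeros(im.shape[:2],np.uint8);roi[165:265,185:325]=1
for n,m in dict(red=((hsv[...,0]<8)|(hsv[...,0]>172))&(hsv[...,1]>150)&(hsv[...,2]>80),blue=(abs(hsv[...,0].astype(int)-108)<12)&(hsv[...,1]>140)).items():
    m=(m&(roi>0)).astype(np.uint8);M=cv2.moments(m,True);c=(M["m10"]/M["m00"],M["m01"]/M["m00"])
    pts=cv2.findNonZero(m);r=cv2.minAreaRect(pts);print(n,M["m00"],c,r,dep(s,[c]))
    print(onz(s,[c],.075 if n=="red" else .049), onz(s,cv2.boxPoints(r),.049))
E
python3 m.py
```

```text
red 116.0 (290.66379310344826, 220.31034482758622) ((290.5, 220.5), (11.0, 11.0), 90.0) [[0.52402615 0.02989943 0.09065736]]
[[0.52580287 0.02903694 0.075     ]] [[0.53966467 0.03887701 0.049     ]
 [0.53944485 0.01662898 0.049     ]
 [0.51710537 0.01703307 0.049     ]
 [0.51733472 0.03921723 0.049     ]]
blue 522.0 (271.2432950191571, 218.4750957854406) ((273.8961486816406, 218.3807830810547), (53.14971160888672, 18.681333541870117), 15.255120277404785) [[0.53347585 0.06667284 0.04388719]]
[[0.53287464 0.06675463 0.049     ]] [[0.52948376 0.11805683 0.049     ]
 [0.56609898 0.10792926 0.049     ]
 [0.53655224 0.00455497 0.049     ]
 [0.50013959 0.01517101 0.049     ]]
```

```bash
python3 - <<'E'
from h import *
s=pickle.load(open("top.pkl","rb"))
# height map over the region
vs,us=np.mgrid[165:265,185:325];P=dep(s,np.c_[us.ravel(),vs.ravel()])
m=(P[:,2]>.004)&(P[:,2]<.012)
print(m.sum());r=cv2.minAreaRect(P[m][:,:2].astype(np.float32)*1000);print(r,cv2.boxPoints(r))
k=P[:,2]>.06;print("knob",k.sum(),P[k].mean(0),P[k].max(0),P[k].min(0))
E
```

```text
3204
((551.387939453125, 101.36963653564453), (288.67889404296875, 204.03533935546875), 89.40164947509766) [[447.8685   -41.89657 ]
 [651.8927   -44.027306]
 [654.90735  244.63583 ]
 [450.88318  246.76657 ]]
knob 188 [0.48958135 0.04690993 0.38917755] [0.5352751  0.08277807 1.05059688] [0.41509707 0.01898298 0.06952419]
```

View pics/crop0.png

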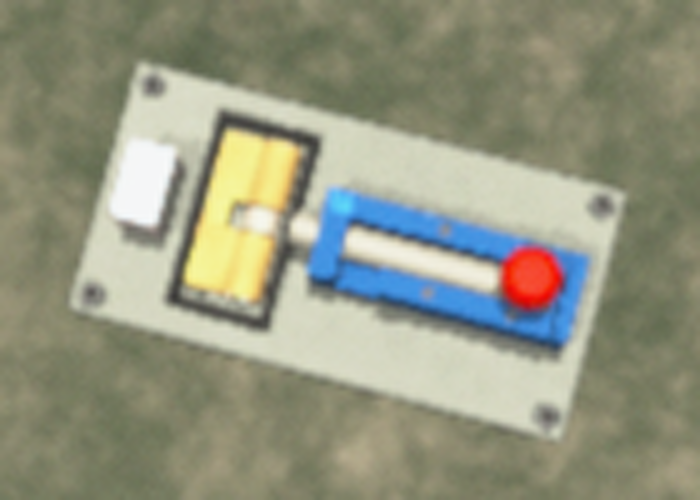

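```bash
python3 - <<'E'
from h import *
s=pickle.load(open("top.pkl","rb"));im=s["image"]
def z8(uv): return onz(s,uv,.008)
# grey plate mask: low saturation & bright, largest comp w/ fill -> rect
hsv=cv2.cvtColor(im,cv2.COLOR_BGR2HSV)
m=np.zeros(im.shape[:2],np.uint8);sub=hsv[165:265,185:325];b=im[165:265,185:325].astype(int)
m[165:265,185:325]=((sub[...,1]<45)&(sub[...,2]>110))
m=cv2.morphologyEx(m,cv2.MORPH_OPEN,np.ones((3,3)))
cs=sorted(cv2.findContours(m,cv2.RETR_EXTERNAL,cv2.CHAIN_APPROX_NONE)[0],key=cv2.contourArea)
print([cv2.contourArea(c) for c in cs[-3:]])
h=cv2.convexHull(cs[-1]);P=z8(h.reshape(-1,2).astype(float))
r=cv2.minAreaRect((P[:,:2]*1000).astype(np.float32));print(r)
for a in(s,):
  print(np.degrees(0))
E
```

```text
[5321.5]
((546.3025512695312, 101.52046203613281), (217.39588928222656, 113.55292510986328), 74.4367904663086)
0.0
```

The crop confirms the choice: the red knob stands on the blue housing, the brass cylinder lies in the black cradle and the bolt is withdrawn. The plate measures 217x113 mm against 215x110 given, so that agrees. Next I check the clearance along the path and work out the moves.

```bash
cat > f.py <<'E'
from h import *
from scipy.spatial.transform import Rotation as Ro
th=np.radians(74.4); e=np.array([np.cos(th),np.sin(th),0]); x=np.array([e[1],-e[0],0]); O=np.array([.5463,.1015,0])+.0175*e
def W(a,b,c): return O+a*x+b*e+np.array([0,0,c])
def F(p): d=np.array(p)-O; return np.array([d@x,d@e,d[2]])*1000
def state():
    from station import manip
    s=manip.sense();R=Ro.from_quat(s["tool_rot"]).as_matrix();return s,R
E
python3 - <<'E'
from f import *
s,R=state();print(R.round(3)); print("O",O,"knob0",W(0,-.095,.075))
print("yaw jaw vs fixture x", F(O+R[:,1])/1000, F(O+R[:,2])/1000)
A=s["tcp_pos"]
for n in("top","scene","wrist"):
    sn=pickle.load(open(n+".pkl","rb"));vs,us=np.mgrid[0:420:2,0:560:2];uv=np.c_[us.ravel(),vs.ravel()]
    ok=sn["depth"][uv[:,1],uv[:,0]]>0;P=dep(sn,uv[ok])
    if n=="scene":
        print("knob px",proj(sn,W(0,-.095,.075)))
    for f in np.linspace(0,1,11):
        q=A+f*(W(0,-.13,.2)-A);d=np.hypot(*(P[:,:2]-q[:2]).T);z=P[d<.09,2];
        if len(z): print(n,q.round(2),"maxz",np.sort(z)[-5:].round(3))
E
```

```text
[[-0.     0.386 -0.923]
 [ 0.002 -0.923 -0.386]
 [-1.    -0.002 -0.   ]]
O [0.5510061  0.11835534 0.        ] knob0 [0.52545871 0.0268549  0.075     ]
yaw jaw vs fixture x [ 0.61945298 -0.78503187 -0.0017229 ] [-7.85033313e-01 -6.19453478e-01 -2.94141584e-04]
top [ 0.24 -0.58  0.23] maxz [0.03  0.032 0.032 0.032 0.032]
top [ 0.27 -0.52  0.23] maxz [0.097 0.097 0.098 0.103 0.104]
top [ 0.3  -0.46  0.22] maxz [0.249 0.25  0.25  0.251 0.253]
top [ 0.32 -0.41  0.22] maxz [0.342 0.342 0.343 0.344 0.344]
top [ 0.35 -0.35  0.22] maxz [0.355 0.355 0.356 0.356 0.357]
top [ 0.38 -0.29  0.22] maxz [0.355 0.355 0.356 0.356 0.357]
top [ 0.41 -0.23  0.21] maxz [0.355 0.355 0.355 0.356 0.357]
top [ 0.43 -0.18  0.21] maxz [0.026 0.026 0.026 0.027 0.027]
top [ 0.46 -0.12  0.21] maxz [0.027 0.027 0.027 0.028 0.028]
top [ 0.49 -0.06  0.2 ] maxz [0.051 0.051 0.051 0.052 0.084]
top [ 0.52 -0.01  0.2 ] maxz [0.091 0.091 0.091 0.092 0.092]
knob px [[265.89784761 216.49707938]]
scene [ 0.24 -0.58  0.23] maxz [0.255 0.256 0.256 0.257 0.257]
scene [ 0.27 -0.52  0.23] maxz [0.27  0.271 0.273 0.277 0.34 ]
scene [ 0.3  -0.46  0.22] maxz [0.36 0.36 0.36 0.36 0.36]
scene [ 0.32 -0.41  0.22] maxz [0.36  0.36  0.36  0.36  0.361]
scene [ 0.35 -0.35  0.22] maxz [0.363 0.364 0.364 0.364 0.365]
scene [ 0.38 -0.29  0.22] maxz [0.722 0.722 0.723 0.723 0.728]
scene [ 0.41 -0.23  0.21] maxz [0.729 0.73  0.73  0.732 0.733]
scene [ 0.43 -0.18  0.21] maxz [0.027 0.027 0.027 0.028 0.028]
scene [ 0.46 -0.12  0.21] maxz [0.027 0.027 0.028 0.028 0.028]
scene [ 0.49 -0.06  0.2 ] maxz [0.052 0.052 0.079 0.082 0.086]
scene [ 0.52 -0.01  0.2 ] maxz [0.089 0.09  0.091 0.091 0.091]
wrist [ 0.24 -0.58  0.23] maxz [0.322 0.322 0.322 0.322 0.322]
wrist [ 0.27 -0.52  0.23] maxz [0.322 0.322 0.322 0.322 0.322]
wrist [ 0.3  -0.46  0.22] maxz [0.318 0.318 0.318 0.318 0.318]
wrist [ 0.32 -0.41  0.22] maxz [0.25  0.25  0.25  0.25  0.251]
```

```bash
python3 - <<'E'
from f import *
s,R=state();A=s["tcp_pos"].copy();A[2]+=.25
print(R.T@(W(0,-.14,.48)-A)) 
print(np.degrees(np.arctan2(-x@R[:,2], -e@R[:,2])))
E
```

```text
[ 0.00138752 -0.4112882  -0.46716745]
51.72376252136541
```

play_rows --pt "-0.05 0 0 0" --pt "-0.1 0 0 0" --pt "-0.15 0 0 0" --pt "-0.2 0 0 0" --pt "-0.25 0 0 0" --pt "-0.25 0 0 0" --pt "-0.25 0 0 0" --claw 0 --force 20

```text
t: 0.85
tcp_pos: [0.241, -0.5767, 0.4819]
tool_rot: [-0.693, -0.139, 0.693, -0.14]
force: [0.2, -0.2, -1.0]
finger_gap: -0.001
```

play_rows --pt "0 -0.031 -0.035 -4" --pt "0 -0.062 -0.07 -8" --pt "0 -0.093 -0.105 -12" --pt "0 -0.124 -0.14 -16" --pt "0 -0.155 -0.175 -20" --pt "0 -0.186 -0.21 -24" --pt "0 -0.217 -0.245 -28" --pt "0 -0.248 -0.28 -32" --pt "0 -0.279 -0.315 -36" --pt "0 -0.31 -0.35 -40" --pt "0 -0.341 -0.385 -44" --pt "0 -0.372 -0.42 -48" --pt "0 -0.4 -0.455 -51.7" --pt "0 -0.411 -0.467 -51.7" --pt "0 -0.411 -0.467 -51.7" --pt "0 -0.411 -0.467 -51.7" --pt "0 -0.411 -0.467 -51.7" --pt "0 -0.411 -0.467 -51.7"

```text
t: 2.65
tcp_pos: [0.513, -0.0185, 0.4808]
tool_rot: [-0.563, -0.427, 0.564, -0.427]
force: [0.2, -0.6, -0.1]
finger_gap: 0.002
```

```bash
cat > st.py <<'E'
from f import *
s,R=state();print(s["t"],"fix mm",F(s["tcp_pos"]).round(1),"toolY",(F(O+R[:,1])/1000).round(3),"toolZ",(F(O+R[:,2])/1000).round(3),"F",s["force"].round(1),"q",s["q"].round(2))
E
python3 st.py
python3 - <<'E'
from f import *
from station import snapshot
s=snapshot("wrist");cv2.imwrite("pics/w1.png",s["image"]);pickle.dump(s,open("w1.pkl","wb"))
print(proj(s,[W(0,-.095,.089),W(0,-.025,.049),W(0,.078,.05)]))
E
```

```text
2.65 fix mm [ 2.000e-01 -1.420e+02  4.808e+02] toolY [ 1.    -0.002 -0.   ] toolZ [-0.002 -1.     0.002] F [ 0.2 -0.6 -0.1] q [-0.25  0.17  1.3  -0.    1.67  0.02]
[[279.94824936 121.47042761]
 [279.82451814  75.31889617]
 [279.59966912   4.29101882]]
```

View pics/w1.png

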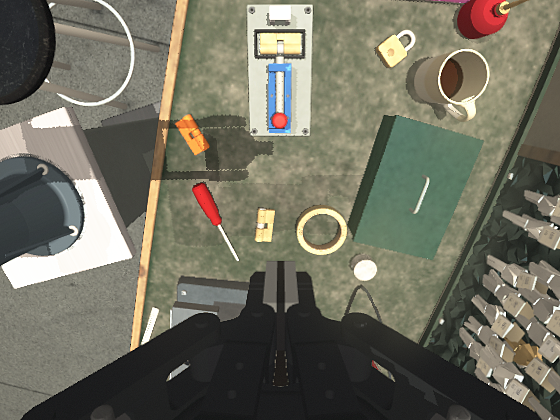

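The wrist view shows the knob at (280,120), where the prediction was (280,121). The orange decoy is at (193,133) and the spare cylinder at (265,225). I descend behind the knob.

play_rows --pt "0.05 0 0 0" --pt "0.1 0 0 0" --pt "0.15 0 0 0" --pt "0.2 0 0 0" --pt "0.25 0 0 0" --pt "0.3 0 0 0" --pt "0.34 0 0 0" --pt "0.37 0 0 0" --pt "0.39 0 0 0" --pt "0.405 0 0 0" --pt "0.412 0 0 0" --pt "0.412 0 0 0" --pt "0.412 0 0 0"

```text
t: 4.0
tcp_pos: [0.5135, -0.0195, 0.0697]
tool_rot: [-0.564, -0.426, 0.564, -0.427]
force: [-0.0, -0.1, 0.5]
finger_gap: -0.001
```

```bash
python3 st.py
python3 - <<'E'
from f import *
from station import snapshot
s=snapshot("wrist");cv2.imwrite("pics/w2.png",s["image"])
print(proj(s,[W(0,-.095,.089),W(0,-.025,.049),W(0,.058,.05)]))
E
```

```text
4.0 fix mm [   1.  -142.8   69.7] toolY [ 1.    -0.003  0.002] toolZ [-0.003 -1.     0.001] F [-0.  -0.1  0.5] q [-0.25  0.64  1.84 -0.    0.66  0.02]
[[ 276.982321    191.77579778]
 [ 276.64677296   12.40197132]
 [ 275.46430893 -212.47329309]]
```

View pics/w2.png

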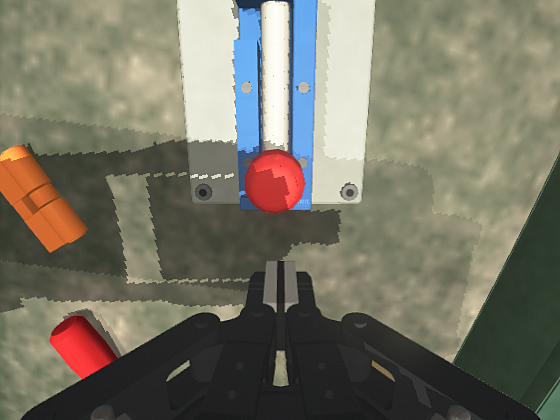

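The knob at (275,181) is about 2 mm to the -x side of the fingers' line at (281,280). I shift 2 mm and push most of the way.

play_rows --pt "0.002 -0.002 -0.008 0" --pt "0.002 -0.002 -0.014 0" --pt "0.002 -0.002 -0.018 0" --pt "0.002 -0.002 -0.022 0" --pt "0.002 -0.002 -0.026 0" --pt "0.002 -0.002 -0.03 0" --pt "0.002 -0.002 -0.035 0" --pt "0.002 -0.002 -0.04 0" --pt "0.002 -0.002 -0.045 0" --pt "0.002 -0.002 -0.05 0" --pt "0.002 -0.002 -0.055 0" --pt "0.002 -0.002 -0.06 0" --pt "0.002 -0.002 -0.065 0" --pt "0.002 -0.002 -0.07 0" --pt "0.002 -0.002 -0.075 0" --pt "0.002 -0.002 -0.08 0" --pt "0.002 -0.002 -0.08 0"

```text
t: 5.75
tcp_pos: [0.5338, 0.059, 0.0678]
tool_rot: [0.564, 0.426, -0.563, 0.428]
force: [-0.4, -1.3, -0.1]
finger_gap: 0.004
```

```bash
python3 st.py
cat > look.py <<'E'
import sys
from f import *
from station import snapshot
n,o=sys.argv[1:3]
s=snapshot(n);im=s["image"];pickle.dump(s,open(o+".pkl","wb"))
if n!="wrist": 
    p=proj(s,W(0,-.03,.05))[0].astype(int);im=cv2.resize(im[max(p[1]-60,0):p[1]+60,max(p[0]-80,0):p[0]+80],None,fx=5,fy=5,interpolation=cv2.INTER_CUBIC)
cv2.imwrite(f"pics/{o}.png",im)
E
python3 look.py wrist w3
```

```text
5.75 fix mm [ -0.6 -61.8  67.8] toolY [ 1.    -0.002  0.003] toolZ [-0.002 -1.     0.001] F [-0.4 -1.3 -0.1] q [-0.1   0.66  1.78 -0.    0.69  0.18]
```

View pics/w3.png

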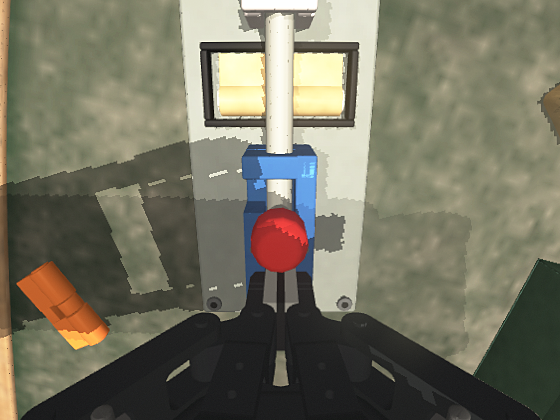

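The bolt now crosses the cylinder. The knob at (279,240) is upright and centred on the fingers. I continue in smaller steps towards the stop.

play_rows --pt "0 0 -0.004 0" --pt "0 0 -0.007 0" --pt "0 0 -0.009 0" --pt "0 0 -0.009 0"

```text
t: 6.2
tcp_pos: [0.5361, 0.0679, 0.0675]
tool_rot: [0.564, 0.426, -0.563, 0.427]
force: [-0.6, -2.5, 1.2]
finger_gap: 0.001
```

```bash
python3 st.py
```

```text
6.2 fix mm [ -0.8 -52.6  67.5] toolY [ 1.    -0.003  0.002] toolZ [-0.003 -1.     0.   ] F [-0.6 -2.5  1.2] q [-0.08  0.66  1.78 -0.    0.7   0.2 ]
```

play_rows --pt "0 0 -0.001 0" --pt "0 0 -0.002 0" --pt "0 0 -0.002 0"

```text
t: 6.5
tcp_pos: [0.5366, 0.0699, 0.0675]
tool_rot: [0.564, 0.426, -0.563, 0.427]
force: [-0.8, -3.3, 1.5]
finger_gap: -0.002
```

```bash
python3 st.py;python3 look.py wrist w4
```

```text
6.5 fix mm [ -0.8 -50.6  67.5] toolY [ 1.    -0.003  0.002] toolZ [-0.003 -1.     0.   ] F [-0.8 -3.3  1.5] q [-0.08  0.67  1.77 -0.    0.7   0.2 ]
```

View pics/w4.png

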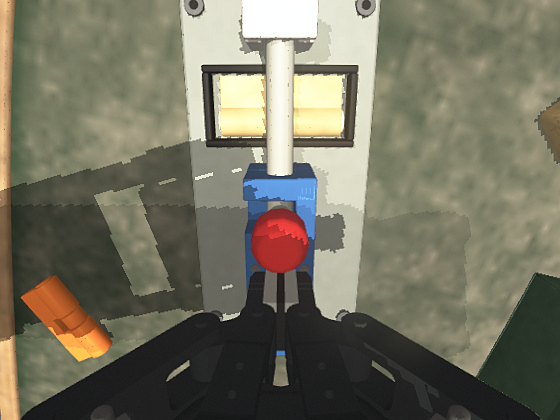

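play_rows --pt "0 0 -0.001 0" --pt "0 0 -0.002 0" --pt "0 0 -0.002 0"

```text
t: 6.85
tcp_pos: [0.5371, 0.0716, 0.0675]
tool_rot: [0.564, 0.426, -0.564, 0.428]
force: [0.1, -4.3, 2.3]
finger_gap: 0.003
```

play_rows --pt "0 0 -0.001 0" --pt "0 0 -0.0015 0" --pt "0 0 -0.0015 0"

```text
t: 7.15
tcp_pos: [0.5372, 0.0719, 0.0676]
tool_rot: [-0.563, -0.426, 0.564, -0.428]
force: [-1.0, -7.2, 2.3]
finger_gap: 0.003
```

play_rows --pt "0 0 -0.001 0" --pt "0 0 -0.0015 0" --pt "0 0 -0.0015 0"

```text
t: 7.45
tcp_pos: [0.5372, 0.0719, 0.0676]
tool_rot: [-0.562, -0.426, 0.564, -0.429]
force: [-1.6, -9.5, 2.9]
finger_gap: -0.003
```

```bash
python3 st.py;python3 look.py wrist w5;python3 look.py top t5
```

```text
7.45 fix mm [ -0.8 -48.4  67.6] toolY [ 1.    -0.     0.001] toolZ [-0.    -1.     0.005] F [-1.6 -9.5  2.9] q [-0.07  0.67  1.77 -0.01  0.71  0.21]
```

View pics/w5.png

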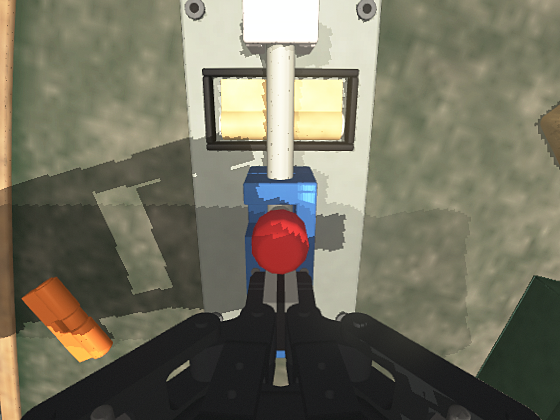

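View pics/t5.png

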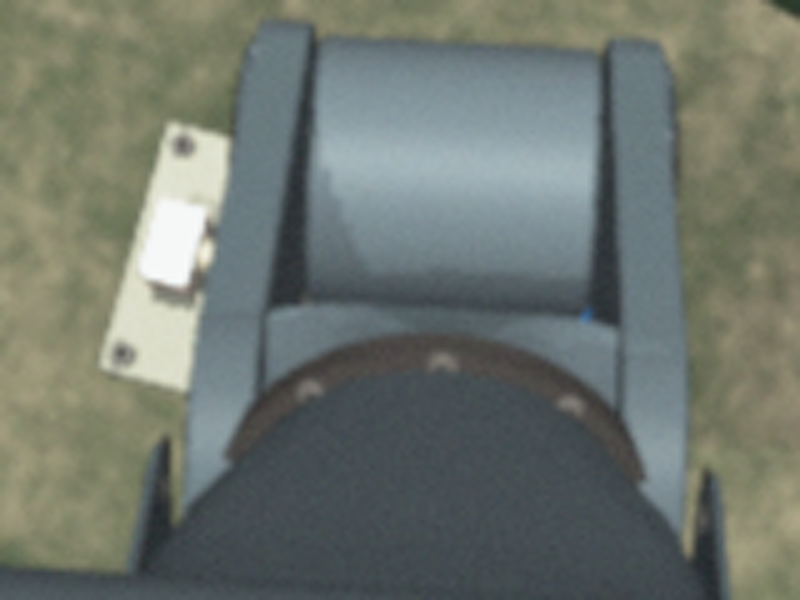

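The bolt has stopped at tool y = -48.4 mm, where full travel was predicted to put it (-48.5), and the force is rising to 10 N. I back off, go round to the knob's +x side and raise to 75 mm.

play_rows --pt "0 0 0.006 0" --pt "0 0 0.018 0" --pt "-0.004 0.015 0.018 0" --pt "-0.0075 0.035 0.018 0" --pt "-0.0075 0.044 0.016 0" --pt "-0.0075 0.044 0 0" --pt "-0.0075 0.044 -0.015 0" --pt "-0.0075 0.044 -0.022 0" --pt "-0.0075 0.044 -0.022 0" --pt "-0.0075 0.044 -0.022 0"

```text
t: 8.55
tcp_pos: [0.5847, 0.0821, 0.0748]
tool_rot: [-0.561, -0.427, 0.564, -0.429]
force: [0.2, -0.0, -0.9]
finger_gap: 0.001
```

```bash
python3 st.py;python3 look.py wrist w6;python3 look.py scene s6
```

```text
8.55 fix mm [ 42.2 -25.8  74.8] toolY [1.    0.001 0.   ] toolZ [ 0.001 -1.     0.005] F [ 0.2 -0.  -0.9] q [-0.05  0.7   1.64 -0.01  0.81  0.23]
```

View pics/w6.png

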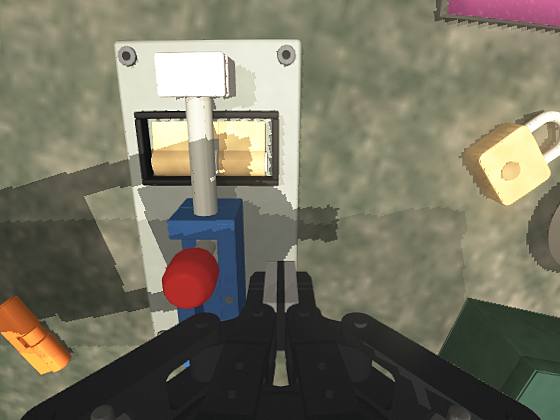

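View pics/s6.png

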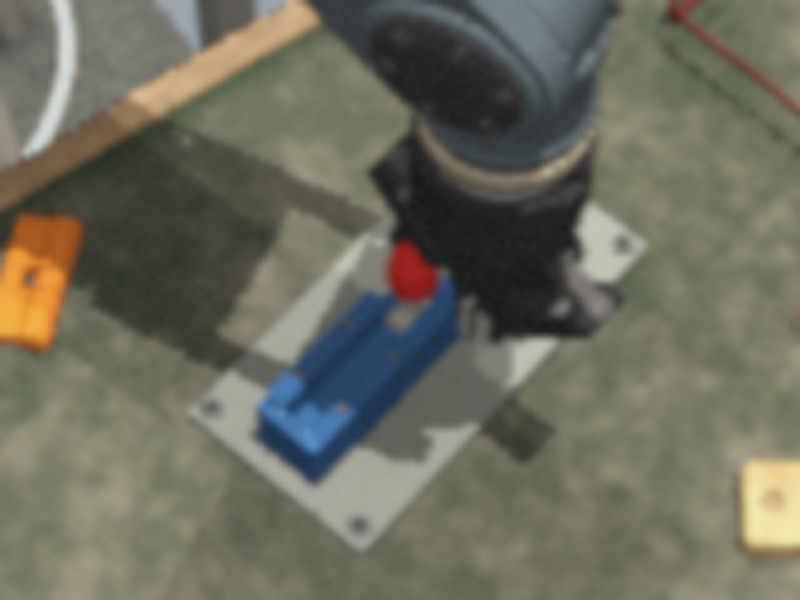

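The fingers at (280,270) are now on the knob's +x side, with the knob at (190,278) and clear of them. I swing it along the arc, first part.

play_rows --pt "0 -0.008 0 0" --pt "0 -0.014 0 0" --pt "-0.001 -0.018 0 0" --pt "-0.003 -0.023 0 0" --pt "-0.0035 -0.028 0 0" --pt "-0.004 -0.033 0 0" --pt "-0.0035 -0.038 0 0" --pt "-0.003 -0.042 0 0" --pt "-0.003 -0.042 0 0"

```text
t: 9.55
tcp_pos: [0.5435, 0.093, 0.0779]
tool_rot: [-0.561, -0.427, 0.565, -0.428]
force: [-0.3, -0.5, 0.9]
finger_gap: -0.006
```

```bash
python3 st.py;python3 look.py wrist w7
```

```text
9.55 fix mm [ -0.5 -26.4  77.9] toolY [ 1.     0.    -0.001] toolZ [ 0.    -1.     0.006] F [-0.3 -0.5  0.9] q [-0.03  0.66  1.74 -0.01  0.75  0.25]
```

View pics/w7.png

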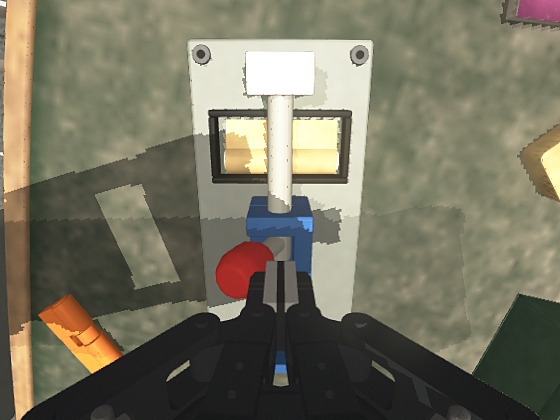

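The knob at (243,270) is tipping into the short leg, and the cylinder has not moved. I go on.

play_rows --pt "0.001 -0.004 0 0" --pt "0.003 -0.008 0 0" --pt "0.0055 -0.012 0 0" --pt "0.008 -0.016 0 0" --pt "0.011 -0.02 0 0" --pt "0.0145 -0.0235 0 0" --pt "0.0165 -0.025 0 0" --pt "0.0175 -0.026 0 0" --pt "0.0175 -0.026 0 0"

```text
t: 10.5
tcp_pos: [0.5181, 0.0998, 0.0599]
tool_rot: [-0.561, -0.427, 0.565, -0.428]
force: [-1.4, -0.1, -1.0]
finger_gap: 0.001
```

play_rows --pt "0.001 -0.001 0 0" --pt "0.002 -0.0015 0 0" --pt "0.002 -0.0015 0 0"

```text
t: 10.8
tcp_pos: [0.5168, 0.1002, 0.0578]
tool_rot: [-0.561, -0.427, 0.565, -0.428]
force: [-0.2, 0.6, 0.5]
finger_gap: -0.002
```

```bash
python3 st.py;python3 look.py wrist w8
```

```text
10.8 fix mm [-28.  -26.7  57.8] toolY [ 1.     0.    -0.002] toolZ [ 0.    -1.     0.006] F [-0.2  0.6  0.5] q [-0.02  0.67  1.81 -0.01  0.66  0.26]
```

View pics/w8.png

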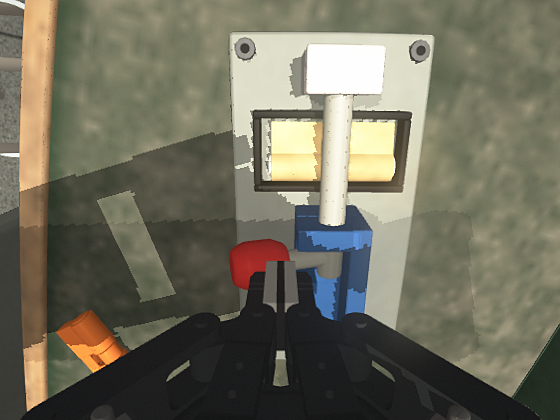

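The knob at (258,263) is nearly down and the force is still about zero. I press down a little more to find the stop.

play_rows --pt "0.001 -0.001 0 0" --pt "0.0015 -0.001 0 0" --pt "0.0015 -0.001 0 0"

```text
t: 11.15
tcp_pos: [0.5159, 0.1004, 0.0563]
tool_rot: [-0.561, -0.427, 0.565, -0.428]
force: [0.4, 0.5, 0.2]
finger_gap: 0.002
```

play_rows --pt "0.001 0 0 0" --pt "0.0015 0 0 0" --pt "0.0015 0 0 0"

```text
t: 11.45
tcp_pos: [0.5154, 0.1005, 0.055]
tool_rot: [-0.561, -0.427, 0.565, -0.428]
force: [-1.4, 1.1, 4.3]
finger_gap: -0.001
```

```bash
python3 st.py
```

```text
11.45 fix mm [-29.5 -26.7  55. ] toolY [ 1.     0.    -0.003] toolZ [ 0.    -1.     0.006] F [-1.4  1.1  4.3] q [-0.02  0.68  1.81 -0.01  0.65  0.26]
```

play_rows --pt "0.001 0 0 0" --pt "0.001 0 0 0" --pt "0.001 0 0 0"

```text
t: 11.75
tcp_pos: [0.5154, 0.1006, 0.0546]
tool_rot: [-0.561, -0.427, 0.565, -0.428]
force: [-1.0, 0.5, 8.7]
finger_gap: -0.001
```

play_rows --pt "0.001 0 0 0" --pt "0.001 0 0 0"

```text
t: 11.95
tcp_pos: [0.5153, 0.1006, 0.0545]
tool_rot: [-0.561, -0.427, 0.565, -0.428]
force: [-2.2, 0.5, 9.3]
finger_gap: -0.001
```

```bash
python3 st.py
```

```text
11.95 fix mm [-29.6 -26.7  54.5] toolY [ 1.     0.001 -0.002] toolZ [ 0.001 -1.     0.006] F [-2.2  0.5  9.3] q [-0.02  0.68  1.81 -0.01  0.65  0.26]
```

The knob is at the stop: the tool no longer moves and the force is 9 N. I lift off and move away from the fixture so that the cameras can see it.

play_rows --pt "-0.01 0 0 0" --pt "-0.04 0 0 0" --pt "-0.09 0 0 0" --pt "-0.14 0 0 0" --pt "-0.19 0 0 0" --pt "-0.24 0 0.04 0" --pt "-0.24 0 0.09 0" --pt "-0.24 0 0.14 0" --pt "-0.24 0 0.19 0" --pt "-0.24 0 0.2 0" --pt "-0.24 0 0.2 0"

```text
t: 13.05
tcp_pos: [0.4619, -0.0934, 0.296]
tool_rot: [-0.562, -0.425, 0.566, -0.427]
force: [0.4, 1.5, 0.6]
finger_gap: -0.001
```

```bash
python3 st.py; python3 look.py top t9;python3 look.py wrist w9; python3 - <<'E'
from f import *
s=pickle.load(open("w9.pkl","rb"));im=s["image"]
hsv=cv2.cvtColor(im,cv2.COLOR_BGR2HSV)
m=(((hsv[...,0]<8)|(hsv[...,0]>172))&(hsv[...,1]>150)&(hsv[...,2]>60)).astype(np.uint8)
n,l,st,c=cv2.connectedComponentsWithStats(m)
for i in range(1,n):
    if st[i,4]>60: 
        d=dep(s,[c[i]])[0];print(c[i],st[i],"fix",F(d).round(1))
P=proj(s,[W(-.039,-.025,.044)]);print(P)
E
```

```text
13.05 fix mm [ -28.9 -227.9  296. ] toolY [ 1.    -0.004 -0.002] toolZ [-0.004 -1.     0.007] F [0.4 1.5 0.6] q [-0.43  0.24  1.72 -0.01  1.19 -0.15]
[195.04689984 182.68680445] [ 173  153   44   64 1258] fix [-137.5 -247.1   27.2]
[[270.22225228 -22.9444764 ]]
```

View pics/w9.png

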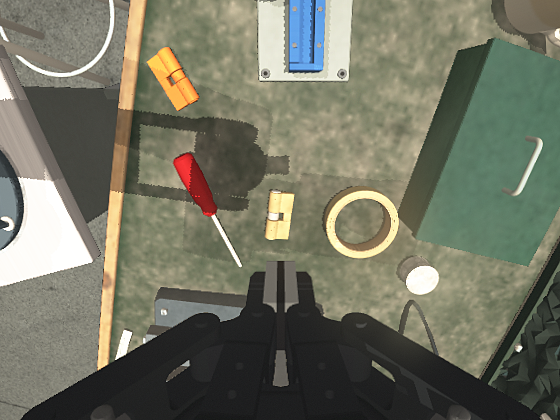

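View pics/t9.png

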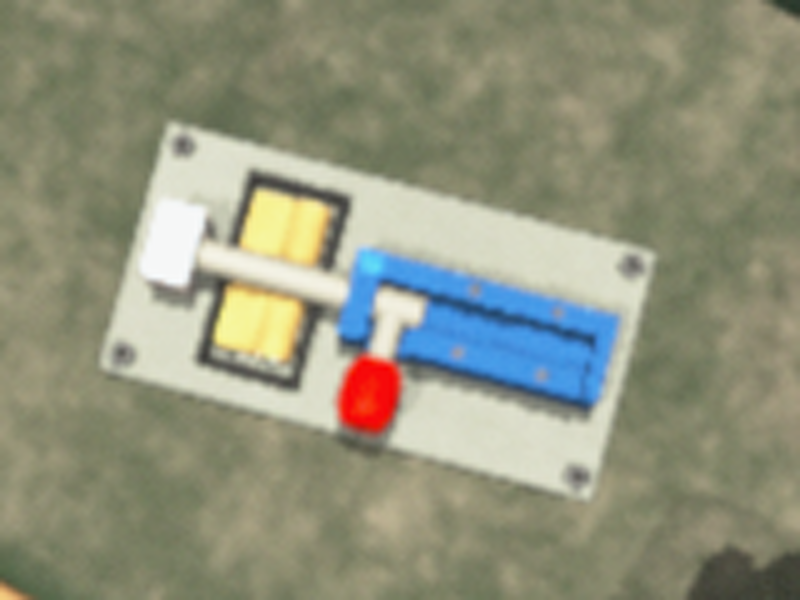

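The top view shows the bolt in the keep at (175,245), the knob lying down at (370,395) and the cylinder in its cradle. I check the knob's angle by number.

```bash
python3 - <<'E'
from f import *
s=pickle.load(open("t9.pkl","rb"));im=s["image"];hsv=cv2.cvtColor(im,cv2.COLOR_BGR2HSV)
m=(((hsv[...,0]<8)|(hsv[...,0]>172))&(hsv[...,1]>150)&(hsv[...,2]>60)).astype(np.uint8);m[:165]=0;m[265:]=0;m[:,:185]=0;m[:,325:]=0
p=cv2.findNonZero(m).reshape(-1,2);D=np.array([F(d) for d in dep(s,p)]);print(len(p),"med",np.median(D,0).round(1),"p5",np.percentile(D,5,0).round(1),"p95",np.percentile(D,95,0).round(1))
print("centroid at z.05",F(onz(s,[p.mean(0)],.05)[0]).round(1), "tip",F(onz(s,[p[p[:,1].argmax()]],.045)[0]).round(1))
for ph in(1.1,1.2,1.35): print(ph,"centre x,z",-40*np.sin(ph),35+40*np.cos(ph),"top",35+40*np.cos(ph)+12.5*np.sin(ph))
a=pickle.load(open("top.pkl","rb"))["image"]; d=cv2.absdiff(a,im).max(2)>60
n,l,st,c=cv2.connectedComponentsWithStats(d.astype(np.uint8));print([(c[i].round(),st[i,4]) for i in range(1,n) if st[i,4]>25])
E
```

```text
149 med [-39.3 -25.3  53.1] p5 [-51.6 -34.6  47.3] p95 [-26.5 -15.8  57.6]
centroid at z.05 [-38.9 -25.1  50. ] tip [-52.8 -29.8  45. ]
1.1 centre x,z -35.64829440245742 53.1438448570231 top 64.28393685779105
1.2 centre x,z -37.28156343868905 49.49431017906694 top 61.14479875365727
1.35 centre x,z -39.028934313066365 43.76026748372166 top 55.9568094565549
[(array([403., 172.]), np.int32(38)), (array([404., 260.]), np.int32(8985)), (array([486., 204.]), np.int32(243)), (array([226., 206.]), np.int32(78)), (array([458., 204.]), np.int32(35)), (array([512., 203.]), np.int32(28)), (array([525., 213.]), np.int32(67)), (array([283., 219.]), np.int32(310)), (array([253., 230.]), np.int32(233)), (array([513., 224.]), np.int32(50)), (array([514., 281.]), np.int32(1582)), (array([342., 265.]), np.int32(40)), (array([323., 269.]), np.int32(89)), (array([493., 334.]), np.int32(132)), (array([424., 342.]), np.int32(176)), (array([473., 344.]), np.int32(201)), (array([344., 339.]), np.int32(33)), (array([301., 344.]), np.int32(185)), (array([445., 351.]), np.int32(106)), (array([503., 351.]), np.int32(98)), (array([345., 350.]), np.int32(52)), (array([474., 359.]), np.int32(128)), (array([340., 364.]), np.int32(52)), (array([496., 368.]), np.int32(89)), (array([356., 367.]), np.int32(26)), (array([345., 382.]), np.int32(363)), (array([467., 378.]), np.int32(347)), (array([426., 399.]), np.int32(1948)), (array([516., 405.]), np.int32(2248)), (array([289., 414.]), np.int32(1270))]
```

The knob lies at about 1.35 rad: its upper surface is near 56 mm and its centre at x -39, y -25. The arm is clear, so I hand in.

```bash
python3 -c "
from station import manip
s=manip.sense();print(s['t'],s['force'],abs(s['qd']).max());print(manip.sign_off())"
```

```text
13.15 [0.51150078 0.67794164 0.40891807] 0.03080176967111485
the job is handed in; nothing more can be done
None
```

The brass cylinder is locked into the fixture and the job is handed in at about 13 s. With shut fingers I pushed the bolt knob about 70 mm to its end stop. I then went round to its +x side and swung it over into the short leg until it met the stop. After that I lifted off and moved clear.

- **Forces:** the readings between moves stayed at about 10 N or less, against the 40 N limit. The force is only reported at the end of each move, so a brief peak in between could have gone unseen.
- **Knob and bolt:** in the last top view the knob's centre is at fixture x -39, y -25 mm and its upper side is about 56 mm high. That matches 1.35 rad and full bolt travel, and the bolt is in the keep.
- **Cylinder and loose things:** the cylinder is in its cradle in the last top view, judged by eye. In the last wrist view the screwdriver, spare cylinder and tape look undisturbed. I did not measure the loose things again. The padlock and key were not in the last pictures I viewed, but the arm went nowhere near them.
- **Disagreement:** none of my checks failed. The only mismatch was that, by the nominal sizes, the fingers reached about 0.06 rad past the knob's stop, which is within the 2 mm calibration.

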